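Mount and clamp the carriage on the bone-screw gauge

TASK

Slide the loose carriage with the blue post, nose first, onto the dovetail rail of the screw gauge from the rail's open end, and gently, without forcing it or ramming it, bring it fully home against the red stop. Then turn the black clamp knob clockwise to full tight and let go, with the carriage still home against the stop; leave everything else on the table where it is.

Things in the scene. Friction and masses are not known exactly. Their poses are not given: they have to be found in the camera images.
- carriage: Loose aluminium carriage, 70 (x) x 60 (y) mm, about 0.4 kg, standing on its two jaws. Origin: centre of the jaws' underside; z up, +y is the nose end (goes on first), +x the side with the clamp knob. Jaws z=0 to 17, top plate z=17 to 27. Seated on the rail its origin lies on the rail's middle line, 33 mm above the table.
- carriage_slot (a point): Centre of the roof of the carriage's dovetail slot (17 mm above the carriage's underside). The slot runs along y, open at both ends: 25 wide at the bottom, 42 wide at the roof. Seated, the roof lies on the rail's top.
- carriage_nose (a point): Middle of the nose end face (+y) of the carriage's top plate, 30 mm from its origin along y, 22 mm up: this face meets the red stop.
- post_grip (a point): On the axis of the carriage's blue upright grip post, 52 mm above the carriage's underside: the point to grip. The post is 16 (x) x 24 (y) mm, z=27 to 69, over the carriage's origin; best gripped across the 16 mm, fingers closing along the carriage's x.
- knob (a joint): Turn of the black clamp knob, rad: 0 loose, grows clockwise seen from above, 1.5 is the end of travel (full tight). Starts at 0 to 0.2. Takes about 0.15 Nm, some 0.4 Nm once it bites at about 1 rad, and stays where it is left. It drives a brass gib in the jaw against the rail, which draws the carriage up to 1.2 mm sideways.
- knob_grip (a point): On the knob's vertical axis, 60 mm above the carriage's underside, 64 mm from its origin along x: the point to grip. The knob is an upright bar 14 thick, 36 long, top 74 mm above the underside, on a disc 34 across (top at 33) on a flat ear (top at 27). At joint 0 the bar lies along the carriage's y (fingers close along x); both turn clockwise with the joint.
- gauge: Screw gauge fixed on the table: white base 58 x 190 x 12 mm, a narrow riser and a steel dovetail rail along the gauge's y, from y=-100 (open end) to +100 mm. Origin on the table under the rail's middle, z up. A red stop block 46 x 10 (y) x 18 high stands on the rail's top, centre anywhere from y=+15 to +65: set anew each time, not measured, to be found by feel or eye.
- rail_mouth (a point): Middle of the rail's open end, at the height of its top (50 mm). The rail is 24 wide at its foot (z=34), 40 at its top; its first 12 mm taper, at the very end narrower by 4.5 each side and lower by 2.5. The carriage fits only from this end, moving along the gauge's +y, with 1.2 mm play each side and 2.4 mm upward; it is oiled (friction about 0.16).
- driver: Bystander: blue-handled screwdriver, 170 long, lying (mm). Origin at the centre of its underside (as built).
- screw_cup: Bystander: round steel weight, 60 across, 45 high (mm). Origin at the centre of its underside (as built).
- block_set: Bystander: grey block 50 x 90 x 22 carrying five short coloured pins (mm). Origin at the centre of its underside (as built).
- spare_stop: Bystander: spare red stop block 46 x 14 x 18 lying on the table; not the one on the rail (mm). Origin at the centre of its underside (as built).
- jar: Bystander: jar with a blue cap, 56 across, 75 high (mm). Origin at the centre of its underside (as built).
- ring: Bystander: brass ring, 48 across, 12 high (mm). Origin at the centre of its underside (as built).
Things that resemble listed ones, but are neither listed nor needed, are in the scene too. Several things have the shape of the carriage; the one meant has the colours described above. Several things have the shape of the gauge; the one meant has the colours described above.

How it is judged:
On the way, in this order (a step that is already met when the one before it is completed fails the run):
1. the carriage is threaded at least 30 mm onto the dovetail, knob still loose (x of carriage in the frame of gauge between -0.004 and 0.004 m and z of carriage in the frame of gauge between 0.03 and 0.037 m and angle between the z axis of carriage and the z axis of gauge, either way round below 0.08 rad and angle between the y axis of carriage and the y axis of gauge, either way round below 0.08 rad and y of carriage_nose in the frame of gauge above -0.07 m and value of joint knob below 0.6 rad), for 0.1 s.
2. the carriage is home against the red stop, knob still loose (x of carriage in the frame of gauge between -0.004 and 0.004 m and z of carriage in the frame of gauge between 0.03 and 0.037 m and angle between the z axis of carriage and the z axis of gauge, either way round below 0.08 rad and angle between the y axis of carriage and the y axis of gauge, either way round below 0.08 rad and horizontal distance between carriage_nose and stop_c0 below 0.007 m and value of joint knob below 0.6 rad), for 0.2 s.
At the end, for the whole second after the job is handed in: The carriage sits straight on the dovetail rail with its nose within 2 mm of the red stop, the clamp knob is turned to at least 1.3 rad and holds it (more than 10 N of contact force between carriage and gauge), and all is at rest (x of carriage in the frame of gauge between -0.004 and 0.004 m and z of carriage in the frame of gauge between 0.03 and 0.037 m and angle between the z axis of carriage and the z axis of gauge, either way round below 0.08 rad and angle between the y axis of carriage and the y axis of gauge, either way round below 0.08 rad and horizontal distance between carriage_nose and stop_c0 below 0.007 m and value of joint knob above 1.3 rad and contact force between carriage and gauge above 10 N and linear speed of carriage below 0.01 m/s); the robot touches nothing.
It fails at once if the carriage is forced along: more than 40 N of contact force in all between carriage and gauge before it is home (nose over 2 mm from the stop) with the knob loose (below 0.6 rad) (contact force between carriage and gauge above 40 N and value of joint knob below 0.6 rad and not (horizontal distance between carriage_nose and stop_c0 below 0.007 m)).
It fails at once if the carriage is rammed or pressed against the red stop with more than 25 N (contact force between carriage and stop_c0 above 25 N).
It fails at once if a bystander is moved by more than 30 mm (distance of any of driver, screw_cup, block_set, spare_stop, jar, ring from where it was at the start of the episode above 0.03 m).
It also fails if it takes over 70 s, if anything falls off the work surface, if the arm or the gripper's body presses on something with over 40 N, if the wrist force passes 120 N, or if a joint passes its speed limit or range.

ROBOT

A 6-joint arm with a two-finger parallel gripper is mounted at the origin on the work surface. World frame = base frame: x ahead of the robot, y to its left, z up, the work surface at z = 0. Lengths are in m, angles in rad, forces in N, time in s.
With the tool pointing down it reaches from about 0.225 to 0.875 m from the base axis. Payload 3.4 kg.
Tool frame: the origin (TCP) lies between the finger pads; the fingertips stand 25 mm ahead of it and the grasp point (between the pads) lies 6 mm ahead of it (manip.tips_ahead is the distance from the TCP to the fingertips, in m); z points along the fingers, x is the direction in which the jaws open and shut, and the axes are right-handed (so a half turn about z gives the same grasp; the last joint's range is limited). The gripper opens to 85 mm and grips with 20 to 120 N. Pads are 22 mm wide; open, the fingers measure 114 mm over their backs; the gripper's body (76 mm by 85 mm) begins 54 mm behind the grasp point. The pads swing forward as they close: fully open they stand 13 mm farther back than shut.
Start: joints at [1.159, 0.276, 1.505, -0, 1.361, -0.121], TCP at [0.165, 0.551, 0.256] pointing down, gripper open.
Joint ranges: [-2.89, 2.89], [-0.75, 2.08], [0.22, 2.7], [-1.18, 4.32], [0.11, 2.71], [-2.7, 2.7]. Speed limits (rad/s): [2.57, 2.57, 3.14, 3.14, 3.14, 3.14].

INTERFACE

Orientations are given as a unit quaternion [w, x, y, z].
In Python, from rig import manip gives the robot as it stands. The module is installed in compiled form; this text tells all that it offers.
- The arm moves only by the tool send_rows, never from a script. Its argument "plan" is a list of rows, each an object with "linear": the shift along the tool's x, y, z in m, a list of three; "delta_rot": the turn, a rotation vector about the tool's x, y, z in degrees, a list of three; "fingers": the finger opening in m, from 0 to 0.0854. A call has 1 to 12 rows; each row shifts and turns the pose as measured when the row begins, along the tool's axes as they then stand; what a row does not reach is not made up. A row lasts 1/12 s, in which the tool goes at most 41.7 mm and 7.16 degrees, less where a joint would pass 70% of its speed; a pose out of reach is approached as far as the arm can. A call with a gripper value outside its range is refused whole. The fingers move at their own pace and stop on an object; "force" is the grip in N (left out, the last holds). Time passes only in rows, so rows that do not move let the fingers close. It gives the time, the measured TCP pose, the force and the opening at its end, in the units of the state.
- manip.get_state(): the state, without advancing time (a new reading comes with each control period).
- manip.get_image(name): name is "side" or "top"; returns the picture (400x640x3 uint8, red, green, blue); there is no depth.
- manip.camera_info(name): a dict with "K" (3x3 intrinsics, pixels), "dist" ([k1, k2, p1, p2, k3] as OpenCV has them; the pictures are not rectified), "rvec" (rotation vector, rad) and "tvec" (3), from world to camera coordinates, as OpenCV has them. Camera axes: x right, y down, z forward; pixel columns grow to the right and rows downward; lengths in m; the calibration is good to about 2 mm. A picture is of the moment at which its call begins. camera_info takes no time and is no camera call.
- manip.sign_off(): hands the job in, once; it reports no verdict.
Trained networks look in the newest picture that a camera, given by its name, has taken for a name from the list of things; names that differ only in an ending like _2 or _b are one class to them, and where a whole thing is asked for, a point or a joint stands for the part that bears it (a point fixed in the world has none). Each returns a list of dicts, best first, with "p" (0 to 1); they miss things now and then, are a little off and sometimes report something else, mostly with a low value. They report only what shows in the picture. A call takes as long as a camera call. They do not tell look-alikes from the thing itself.
- manip.find_in(thing, camera): "extent" ([left, top, right, bottom] in pixels, round what is visible of it).
- manip.masks_of(thing, camera): "pixels" (400x640 bool, what is visible of it) and "extent" ([left, top, right, bottom] in pixels, round what is visible of it).
The state is a dict: "clock": time; "qpos": joint angles; "qd": joint speeds; "effort": joint torques, N m; "position": TCP position; "ee_rot": TCP orientation; "contact_force": force on the tool from outside, world axes, zero at the start; "moment": the same for the moment, N m; "width": finger opening in m.
Only numpy, scipy, OpenCV 4.12 (cv2) and the standard library are available. Lean on these libraries where they do the work, as an engineer would, in place of code of your own. Each camera call takes 0.05 s, during which the arm holds its last target. There are 200 camera calls.

## Working session

There is one attempt and no reset: what is moved stays moved. The work goes in short steps, Python scripts to look and compute and a tool call to move; the robot and the scene stay as the last step left them, time stands still between calls to the robot, and variables do not carry over. Pictures are saved under pics/ and viewed, about 8 in all and at most 12, crops included, and the job is handed in when it is done.

Besides the shell and the picture viewer there is one more tool, called in YAML: its name, and indented under it one key for each argument. send_rows: Moves the arm, as the interface text tells. Its arguments: {"type":"object","properties":{"plan":{"type":"array","items":{"type":"object","properties":{"linear":{"type":"array","items":{"type":"number"}},"delta_rot":{"type":"array","items":{"type":"number"}},"fingers":{"type":"number"}}}},"force":{"type":"number"}},"required":["plan"]}

```bash
mkdir -p pics; cat > h.py <<'E'
import numpy as np, cv2
from rig import manip
def cam(n):
    c=manip.camera_info(n); return np.array(c["K"],float),np.array(c["dist"],float),np.array(c["rvec"],float),np.array(c["tvec"],float)
def ray(n,px):
    K,d,r,t=cam(n); R=cv2.Rodrigues(r)[0]
    u=cv2.undistortPoints(np.array(px,float).reshape(-1,1,2),K,d).reshape(-1,2)
    return -R.T@t, np.c_[u,np.ones(len(u))]@R
def onz(n,px,z):
    o,v=ray(n,px); return o+v*((z-o[2])/v[:,2])[:,None]
def proj(n,P):
    K,d,r,t=cam(n); return cv2.projectPoints(np.array(P,float).reshape(-1,1,3),r,t,K,d)[0].reshape(-1,2)
def save(n,f):
    im=manip.get_image(n); cv2.imwrite(f,im[:,:,::-1]); return im
E
python3 - <<'E'
from h import *
for n in("top","side"):
    save(n,f"pics/{n}0.png")
    o,v=ray(n,[[320,200]]); print(n,o,v)
    for t in("carriage","gauge","knob"):
        print(t,[(round(d["p"],2),np.round(d["extent"]).tolist()) for d in manip.find_in(t,n)])
s=manip.get_state();print(s["position"],s["ee_rot"],s["width"],s["contact_force"])
E
```

```text
top [ 0.43803332 -0.0406977   0.98976375] [[ 0.13974321  0.02516008 -0.98989234]]
carriage [(0.83, [407.0, 181.0, 439.0, 231.0]), (0.67, [408.0, 248.0, 447.0, 301.0])]
gauge [(0.65, [236.0, 202.0, 316.0, 221.0])]
knob [(0.65, [413.0, 254.0, 430.0, 267.0]), (0.45, [410.0, 182.0, 426.0, 196.0]), (0.29, [409.0, 179.0, 439.0, 231.0])]
side [0.35069066 0.6628891  0.76537232] [[ 0.20287439 -0.68940976 -0.69546414]]
carriage [(0.88, [319.0, 142.0, 356.0, 171.0]), (0.75, [370.0, 151.0, 412.0, 178.0])]
gauge [(0.94, [374.0, 217.0, 404.0, 287.0]), (0.79, [287.0, 212.0, 331.0, 285.0])]
knob [(0.57, [380.0, 160.0, 387.0, 171.0])]
[0.16485771 0.5508226  0.25618239] [ 5.16964992e-05  8.02087807e-01  5.97206112e-01 -7.97638366e-05] 0.08502761672368092 [ 0.56091473  0.22502468 -0.83938585]
```

View pics/top0.png

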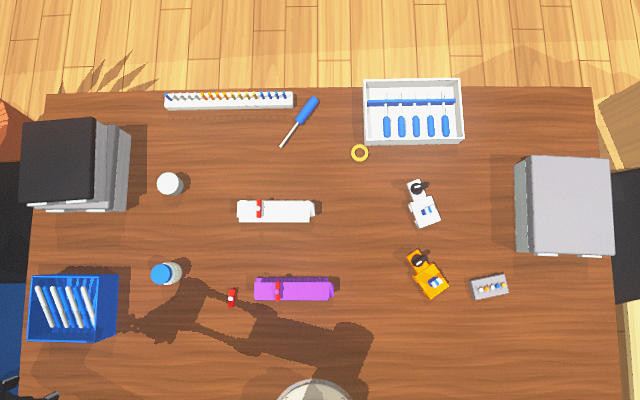

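View pics/side0.png

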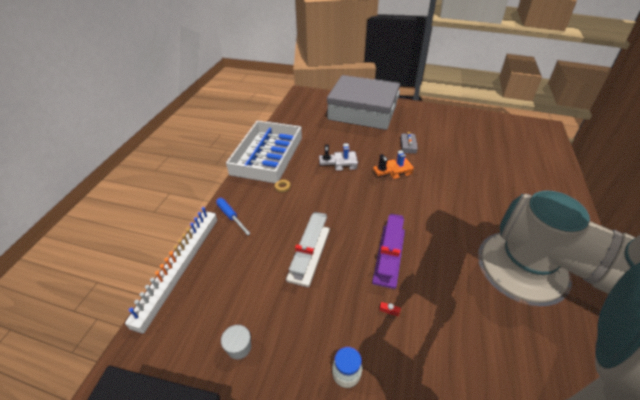

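The white carriage with blue post is at top px (423,204), its knob at (417,187). The white gauge spans (237..316, 211), with its red stop at (259,208), so the open end is on the right. The orange and purple ones are look-alikes. Next I'll enlarge both parts to measure them.

```bash
python3 - <<'E'
from h import *
im=cv2.imread("pics/top0.png")
a=cv2.resize(im[195:227,228:324],None,fx=8,fy=8,interpolation=cv2.INTER_CUBIC)
b=cv2.resize(im[174:234,396:446],None,fx=5.6,fy=5.6,interpolation=cv2.INTER_CUBIC)
si=cv2.imread("pics/side0.png")
c=cv2.resize(si[136:178,312:364],None,fx=8,fy=8,interpolation=cv2.INTER_CUBIC)
out=np.zeros((600,770,3),np.uint8); out[:256,:768]=a; out[258:258+b.shape[0],:b.shape[1]]=b; out[258:258+c.shape[0],290:290+c.shape[1]]=c
cv2.imwrite("pics/crop0.png",out)
for n,p in(("top",(423,204)),("top",(417,187)),("top",(237,211)),("top",(316,211)),("top",(259,208))): print(onz(n,[p],0.05).round(3))
for z in (0.012,0.05,0.07): print(z, onz("top",[(275,211),(285,211),(275,221)],z).round(4).tolist())
for t,n in (("carriage","top"),("gauge","top"),("carriage","side"),("gauge","side")):
    for d in manip.masks_of(t,n):
        print(t,n,round(d["p"],2),np.round(d["extent"]).tolist(),cv2.minAreaRect(np.argwhere(d["pixels"])[:,::-1].astype(np.float32)))
E
```

```text
[[ 0.559 -0.281  0.05 ]]
[[ 0.603 -0.268  0.05 ]]
[[0.543 0.198 0.05 ]]
[[ 0.542 -0.006  0.05 ]]
[[0.551 0.141 0.05 ]]
0.012 [[0.5471, 0.1048, 0.012], [0.547, 0.0779, 0.012], [0.5203, 0.1044, 0.012]]
0.05 [[0.5429, 0.0991, 0.05], [0.5427, 0.0733, 0.05], [0.5171, 0.0988, 0.05]]
0.07 [[0.5406, 0.0962, 0.07], [0.5405, 0.0709, 0.07], [0.5154, 0.0958, 0.07]]
carriage top 0.98 [408.0, 249.0, 447.0, 298.0] ((424.9230651855469, 272.38458251953125), (48.258914947509766, 23.852108001708984), 56.30992889404297)
carriage top 0.91 [407.0, 181.0, 437.0, 225.0] ((420.8643798828125, 203.05145263671875), (45.65367126464844, 24.98699951171875), 69.22774505615234)
carriage top 0.18 [412.0, 184.0, 429.0, 196.0] ((418.67822265625, 189.2821807861328), (11.442928314208984, 15.62208366394043), 84.2894058227539)
gauge top 0.84 [236.0, 200.0, 317.0, 221.0] ((275.0, 211.5), (21.0, 76.0), 90.0)
gauge top 0.69 [253.0, 279.0, 334.0, 301.0] ((293.0, 288.5), (23.0, 80.0), 90.0)
carriage side 0.91 [318.0, 144.0, 358.0, 166.0] ((337.5, 156.5), (25.0, 37.0), 90.0)
carriage side 0.62 [373.0, 151.0, 413.0, 178.0] ((392.36578369140625, 164.90602111816406), (25.430585861206055, 37.9431266784668), 79.99201965332031)
gauge side 0.83 [286.0, 212.0, 327.0, 288.0] ((308.0593566894531, 248.60476684570312), (26.33551025390625, 75.24431610107422), 19.855215072631836)
gauge side 0.75 [374.0, 217.0, 404.0, 287.0] ((388.92999267578125, 250.49002075195312), (23.758787155151367, 72.26630401611328), 8.130102157592773)
gauge side 0.57 [318.0, 140.0, 358.0, 172.0] ((337.5, 156.5), (25.0, 37.0), 90.0)
```

View pics/crop0.png

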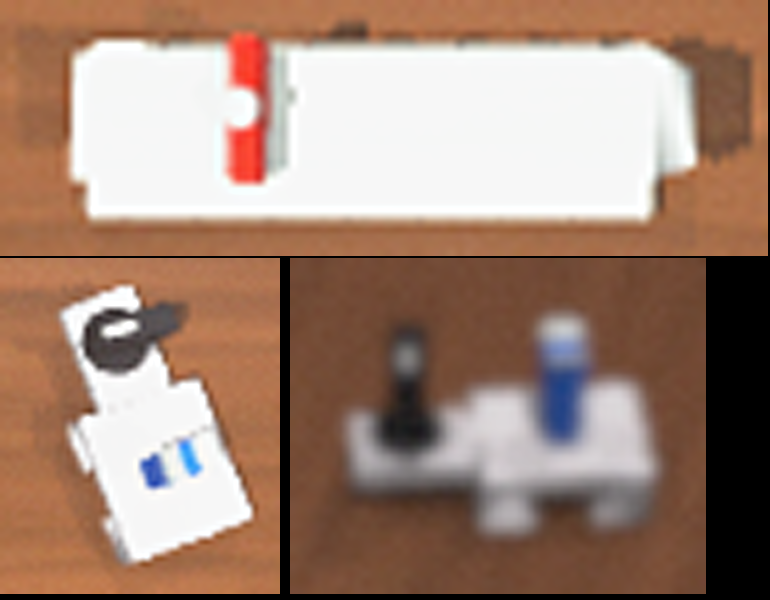

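```bash
python3 - <<'E'
from h import *
from scipy.optimize import least_squares
im=cv2.imread("pics/top0.png").astype(float); B=im[:,:,0]
def cross(v,start,step,th=150):
    i=start
    while v[i]>th: i+=step
    return i-step*( (th-v[i])/(v[i-step]-v[i]) )
cols=[c for c in range(244,306) if not 252<c<268]
up=np.array([(c,cross(B[:,c],214,-1)) for c in cols]); lo=np.array([(c,cross(B[:,c],214,1)) for c in cols])
U=onz("top",up,.012);L=onz("top",lo,.012)
pu=np.polyfit(U[:,1],U[:,0],1);pl=np.polyfit(L[:,1],L[:,0],1)
print("edges x=f(y)",pu,pl,"width",np.median(np.polyval(pu,.1)-np.polyval(pl,.1)), "midx@.1",(np.polyval(pu,.1)+np.polyval(pl,.1))/2)
rt=np.array([(cross(B[r],290,1),r) for r in (206,208,210,212)]); lf=np.array([(cross(B[r],246,-1),r) for r in (206,208,210,212)])
print("mouth y",onz("top",rt,.044)[:,1],"far y",onz("top",lf,.05)[:,1])
br=np.array([(cross(B[r],290,1),r) for r in (218,219)]); bl=np.array([(cross(B[r],246,-1),r) for r in (218,219)])
print("base y ends",onz("top",br,.012)[:,1],onz("top",bl,.012)[:,1])
red=(im[:,:,2]>180)&(im[:,:,1]<110); red[:200]=0; red[222:]=0; red[:,:236]=0; red[:,300:]=0
q=np.argwhere(red)[:,::-1]; print("stop top",q.mean(0),onz("top",[q.mean(0)],.068))
# carriage
f=5.6
cr=np.array([(252,517),(202,380),(133,562),(62,308),(132,287)],float)
px=np.c_[(cr[:,0]+.5)/f-.5+396,(cr[:,1]-258+.5)/f-.5+174]
M=np.array([(-35,-30,27),(35,-30,27),(-35,30,27)])/1000
def tr(p,M): c,s=np.cos(p[2]),np.sin(p[2]); return np.c_[p[0]+c*M[:,0]-s*M[:,1],p[1]+s*M[:,0]+c*M[:,1],M[:,2]]
s=least_squares(lambda p:(proj("top",tr(p,M))-px[:3]).ravel(),[.56,-.28,.35])
print("car",s.x,s.fun)
P=np.array([(0,0,.069),(0,0,.027),(.064,0,.074),(.064,0,.033),(-.035,.03,.027),(.035,.03,.027),(-.035,-.03,.027),(.035,-.03,.027)])
for n in("top","side"):
    i2=cv2.imread(f"pics/{n}0.png"); x0,y0=(396,174) if n=="top" else (312,136)
    c=cv2.resize(i2[y0:y0+60,x0:x0+50],None,fx=7,fy=7,interpolation=cv2.INTER_CUBIC)
    for k,u in enumerate(proj(n,tr(s.x,P))): cv2.circle(c,tuple(np.int32((u+.5-[x0,y0])*7)),3,(0,255,0) if k<4 else (255,0,255),1)
    cv2.imwrite(f"/tmp/{n}.png",c)
cv2.imwrite("pics/ov.png",np.hstack([cv2.imread("/tmp/top.png"),cv2.imread("/tmp/side.png")]))
E
```

```text
edges x=f(y) [0.00916773 0.57592234] [0.00659166 0.51700054] width 0.059179405873653446 midx@.1 0.5472494075701353
mouth y [-0.00072765 -0.00119224 -0.00174816 -0.00205613] far y [0.19953326 0.19936337 0.1992509  0.19935179]
base y ends [0.01304035 0.01306304] [0.20332642 0.20345507]
stop top [258.58823529 208.54901961] [[0.54733081 0.13825501 0.068     ]]
car [ 0.54218118 -0.29275972  0.31769447] [ 0.24638201  0.4408269  -0.2856603  -0.16992034  0.03692942 -0.2726233 ]
```

View pics/ov.png

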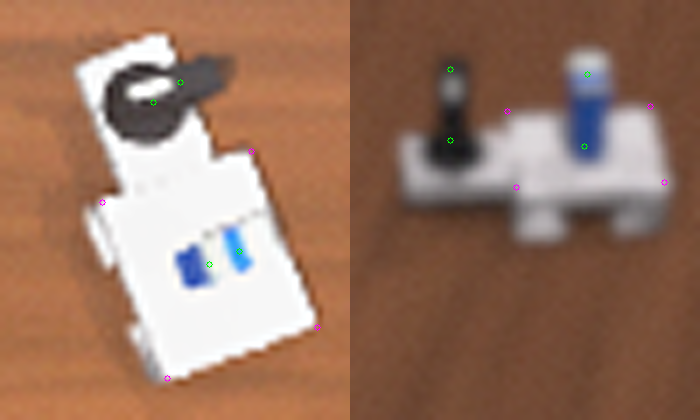

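Carriage fits at about (0.542, -0.293), yaw 18.2°. The rail axis is x ≈ 0.547, nearly along world y, with the mouth at y ≈ -0.001 and the stop's face at about y = 0.133. First move: turn the tool to the carriage's yaw.

send_rows:
  plan:
    - {"linear": [0, 0, 0], "delta_rot": [0, 0, 6.9], "fingers": 0.045}
    - {"linear": [0, 0, 0], "delta_rot": [0, 0, 6.9], "fingers": 0.045}
    - {"linear": [0, 0, 0], "delta_rot": [0, 0, 6.9], "fingers": 0.045}
    - {"linear": [0, 0, 0], "delta_rot": [0, 0, 6.9], "fingers": 0.045}
    - {"linear": [0, 0, 0], "delta_rot": [0, 0, 6.9], "fingers": 0.045}
    - {"linear": [0, 0, 0], "delta_rot": [0, 0, 6.9], "fingers": 0.045}
    - {"linear": [0, 0, 0], "delta_rot": [0, 0, 6.9], "fingers": 0.045}
    - {"linear": [0, 0, 0], "delta_rot": [0, 0, 6.8], "fingers": 0.045}
  force: 20

```text
clock: 1.27
position: [0.1649, 0.5509, 0.2566]
ee_rot: [-0.0, 0.99, 0.14, 0.0]
contact_force: [-0.3, 0.0, -0.1]
width: 0.0448
```

```bash
cat > go.py <<'E'
import sys; from h import *
from scipy.spatial.transform import Rotation as R
def st(tgt=None,yaw=None):
    s=manip.get_state(); w,x,y,z=s["ee_rot"]; r=R.from_quat([x,y,z,w]); X=r.as_matrix()
    p=np.array(s["position"])
    print("t",round(s["clock"],2),"p",p.round(4),"yaw",np.degrees(np.arctan2(X[1,0],X[0,0])).round(2),"tilt",(X[:2,2]*1000).round(1),"F",np.round(s["contact_force"],1),"M",np.round(s["moment"],2),"w",round(s["width"],4),"q6",round(s["qpos"][5],2))
    if tgt is not None:
        d=X.T@(np.array(tgt)-p); print("shift tool mm",(d*1000).round(1))
        if yaw is not None:
            c,q=np.cos(np.radians(yaw)),np.sin(np.radians(yaw))
            T=np.array([[c,q,0],[q,-c,0],[0,0,-1.]])
            print("rot tool deg",np.degrees(R.from_matrix(X.T@T).as_rotvec()).round(2))
if __name__=="__main__":
    a=[float(v) for v in sys.argv[1:]]
    st(a[:3] or None, a[3] if len(a)>3 else None)
E
python3 go.py 0.542 -0.293 0.2 18.3
```

```text
t 1.27 p [0.1649 0.5509 0.2566] yaw 16.11 tilt [0.2 0.5] F [-0.3  0.  -0.1] M [-0.03  0.02 -0.07] w 0.0448 q6 0.88
shift tool mm [128.1 915.4  56.2]
rot tool deg [-0.03 -0.02 -2.19]
```

send_rows:
  plan:
    - {"linear": [0.005, 0.038, 0], "delta_rot": [0, 0, -2.2], "fingers": 0.045}
    - {"linear": [0.005, 0.038, 0], "delta_rot": [0, 0, 0], "fingers": 0.045}
    - {"linear": [0.005, 0.038, 0], "delta_rot": [0, 0, 0], "fingers": 0.045}
    - {"linear": [0.005, 0.038, 0], "delta_rot": [0, 0, 0], "fingers": 0.045}
    - {"linear": [0.005, 0.038, 0], "delta_rot": [0, 0, 0], "fingers": 0.045}
    - {"linear": [0.005, 0.038, 0], "delta_rot": [0, 0, 0], "fingers": 0.045}
    - {"linear": [0.005, 0.038, 0], "delta_rot": [0, 0, 0], "fingers": 0.045}
    - {"linear": [0.005, 0.038, 0], "delta_rot": [0, 0, 0], "fingers": 0.045}
    - {"linear": [0.005, 0.038, 0], "delta_rot": [0, 0, 0], "fingers": 0.045}
    - {"linear": [0.005, 0.038, 0], "delta_rot": [0, 0, 0], "fingers": 0.045}
    - {"linear": [0.005, 0.038, 0], "delta_rot": [0, 0, 0], "fingers": 0.045}
    - {"linear": [0.005, 0.038, 0], "delta_rot": [0, 0, 0], "fingers": 0.045}

```text
clock: 2.27
position: [0.3679, 0.1272, 0.2553]
ee_rot: [-0.004, 0.986, 0.165, 0.005]
contact_force: [0.8, 0.3, 0.4]
width: 0.0448
```

```bash
python3 go.py 0.542 -0.293 0.2 18.3
```

```text
t 2.27 p [0.3679 0.1272 0.2553] yaw 18.97 tilt [7.6 9.1] F [0.8 0.3 0.4] M [-0.02 -0.01  0.04] w 0.0448 q6 -0.19
shift tool mm [ 27.5 454.3  52.7]
rot tool deg [-0.36 -0.58  0.67]
```

send_rows:
  plan:
    - {"linear": [0.0025, 0.041, 0], "delta_rot": [-0.36, -0.58, 0.67], "fingers": 0.045}
    - {"linear": [0.0025, 0.041, 0], "delta_rot": [0, 0, 0], "fingers": 0.045}
    - {"linear": [0.0025, 0.041, 0], "delta_rot": [0, 0, 0], "fingers": 0.045}
    - {"linear": [0.0025, 0.041, 0], "delta_rot": [0, 0, 0], "fingers": 0.045}
    - {"linear": [0.0025, 0.041, 0], "delta_rot": [0, 0, 0], "fingers": 0.045}
    - {"linear": [0.0025, 0.041, 0], "delta_rot": [0, 0, 0], "fingers": 0.045}
    - {"linear": [0.0025, 0.041, 0], "delta_rot": [0, 0, 0], "fingers": 0.045}
    - {"linear": [0.0025, 0.041, 0.01], "delta_rot": [0, 0, 0], "fingers": 0.045}
    - {"linear": [0.0025, 0.041, 0.01], "delta_rot": [0, 0, 0], "fingers": 0.045}
    - {"linear": [0.0025, 0.035, 0.01], "delta_rot": [0, 0, 0], "fingers": 0.045}
    - {"linear": [0.0025, 0.025, 0.01], "delta_rot": [0, 0, 0], "fingers": 0.045}
    - {"linear": [0, 0, 0], "delta_rot": [0, 0, 0], "fingers": 0.045}

```text
clock: 3.27
position: [0.5304, -0.2881, 0.219]
ee_rot: [0.005, 0.988, 0.153, 0.007]
contact_force: [0.7, -0.4, -0.1]
width: 0.0446
```

```bash
python3 go.py 0.542 -0.293 0.12 18.3
```

```text
t 3.27 p [ 0.5304 -0.2881  0.219 ] yaw 17.64 tilt [15.5 -6.8] F [ 0.7 -0.4 -0.1] M [-0.01  0.   -0.03] w 0.0446 q6 -0.92
shift tool mm [ 8.3  7.1 99.2]
rot tool deg [ 0.64 -0.72 -0.67]
```

send_rows:
  plan:
    - {"linear": [0.004, 0.0035, 0.03], "delta_rot": [0.64, -0.72, -0.67], "fingers": 0.045}
    - {"linear": [0.004, 0.0035, 0.03], "delta_rot": [0, 0, 0], "fingers": 0.045}
    - {"linear": [0, 0, 0.03], "delta_rot": [0, 0, 0], "fingers": 0.045}
    - {"linear": [0, 0, 0.009], "delta_rot": [0, 0, 0], "fingers": 0.045}
    - {"linear": [0, 0, 0], "delta_rot": [0, 0, 0], "fingers": 0.045}

```text
clock: 3.68
position: [0.5426, -0.2951, 0.1187]
ee_rot: [0.001, 0.988, 0.157, 0.002]
contact_force: [0.3, -0.6, 0.2]
width: 0.045
```

```bash
python3 go.py 0.542 -0.293 0.058 18.3; python3 - <<'E'
from h import *
i=save("top","pics/t1.png");j=save("side","pics/s1.png")
a=cv2.resize(i[160:240,380:460],None,fx=5,fy=5,interpolation=3);b=cv2.resize(j[90:190,300:400],None,fx=4,fy=4,interpolation=3)
cv2.imwrite("pics/c1.png",np.hstack([a,b])[:,:,::-1])
E
```

```text
t 3.68 p [ 0.5426 -0.2951  0.1187] yaw 18.11 tilt [ 3.5 -1.6] F [ 0.3 -0.6  0.2] M [-0.06  0.03  0.01] w 0.045 q6 -0.93
shift tool mm [-0.1 -2.4 60.7]
rot tool deg [ 0.15 -0.16 -0.19]
```

View pics/c1.png

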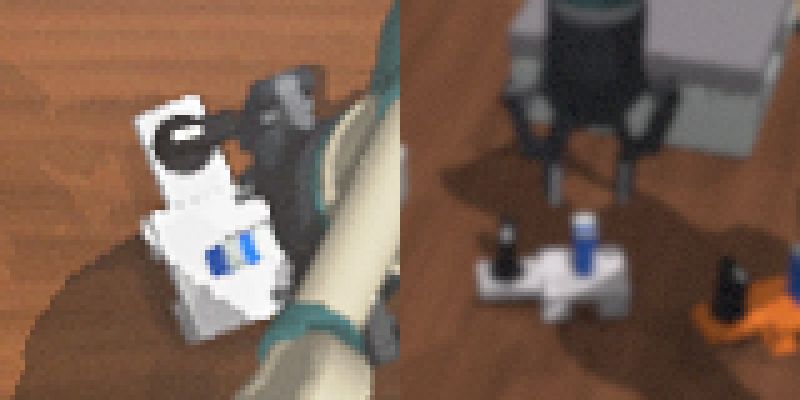

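The side crop shows the fingers at columns 553 and 625, straddling the post at about 584. I'll descend and grip.

send_rows:
  plan:
    - {"linear": [0, -0.001, 0.015], "delta_rot": [0.15, -0.16, -0.19], "fingers": 0.045}
    - {"linear": [0, -0.0014, 0.015], "delta_rot": [0, 0, 0], "fingers": 0.045}
    - {"linear": [0, 0, 0.015], "delta_rot": [0, 0, 0], "fingers": 0.045}
    - {"linear": [0, 0, 0.01], "delta_rot": [0, 0, 0], "fingers": 0.045}
    - {"linear": [0, 0, 0.005], "delta_rot": [0, 0, 0], "fingers": 0.045}
    - {"linear": [0, 0, 0], "delta_rot": [0, 0, 0], "fingers": 0.045}

```text
clock: 4.28
position: [0.5501, -0.2964, 0.0732]
ee_rot: [0.009, 0.987, 0.16, 0.01]
contact_force: [0.2, 0.1, -0.5]
width: 0.045
```

```bash
python3 go.py 0.542 -0.293 0.058 18.3
```

```text
t 4.28 p [ 0.5501 -0.2964  0.0732] yaw 18.45 tilt [ 22.7 -15.4] F [ 0.2  0.1 -0.5] M [-0.03  0.02  0.02] w 0.045 q6 -0.93
shift tool mm [-6.9 -6.1 14.9]
rot tool deg [ 1.25 -0.95  0.14]
```

send_rows:
  plan:
    - {"linear": [-0.0035, -0.003, 0], "delta_rot": [0.7, -0.5, 0], "fingers": 0.045}
    - {"linear": [-0.0035, -0.003, 0], "delta_rot": [0.5, -0.4, 0], "fingers": 0.045}
    - {"linear": [0, 0, 0], "delta_rot": [0, 0, 0], "fingers": 0.045}
    - {"linear": [0, 0, 0], "delta_rot": [0, 0, 0], "fingers": 0.045}

```text
clock: 4.62
position: [0.5426, -0.2937, 0.077]
ee_rot: [0.002, 0.987, 0.16, 0.002]
contact_force: [0.2, 0.2, 0.1]
width: 0.0452
```

```bash
python3 go.py 0.542 -0.293 0.058 18.3
```

```text
t 4.62 p [ 0.5426 -0.2937  0.077 ] yaw 18.46 tilt [ 4.  -2.6] F [0.2 0.2 0.1] M [-0.01  0.02 -0.02] w 0.0452 q6 -0.93
shift tool mm [-0.4 -0.9 19. ]
rot tool deg [ 0.21 -0.17  0.16]
```

send_rows:
  plan:
    - {"linear": [0, -0.0005, 0.006], "delta_rot": [0.2, -0.17, 0], "fingers": 0.045}
    - {"linear": [-0.001, -0.0005, 0.006], "delta_rot": [0.2, -0.15, 0], "fingers": 0.045}
    - {"linear": [-0.001, -0.0005, 0.006], "delta_rot": [0.2, -0.15, 0], "fingers": 0.045}
    - {"linear": [0, 0, 0.001], "delta_rot": [0, 0, 0], "fingers": 0.045}
    - {"linear": [0, 0, 0], "delta_rot": [0, 0, 0], "fingers": 0.045}

```text
clock: 5.03
position: [0.5403, -0.2932, 0.0568]
ee_rot: [-0.003, 0.987, 0.16, -0.003]
contact_force: [0.6, 0.3, 0.1]
width: 0.0453
```

```bash
python3 go.py 0.542 -0.293 0.058 18.3
```

```text
t 5.03 p [ 0.5403 -0.2932  0.0568] yaw 18.45 tilt [-6.9  4.6] F [0.6 0.3 0.1] M [-0.01  0.01  0.04] w 0.0453 q6 -0.93
shift tool mm [ 1.7  0.3 -1.2]
rot tool deg [-0.38  0.29  0.15]
```

send_rows:
  plan:
    - {"linear": [0.0015, 0, -0.001], "delta_rot": [-0.38, 0.29, 0.15], "fingers": 0.045}
    - {"linear": [0, 0, 0], "delta_rot": [0, 0, 0], "fingers": 0.03}
    - {"linear": [0, 0, 0], "delta_rot": [0, 0, 0], "fingers": 0.02}
    - {"linear": [0, 0, 0], "delta_rot": [0, 0, 0], "fingers": 0.01}
    - {"linear": [0, 0, 0], "delta_rot": [0, 0, 0], "fingers": 0.005}
    - {"linear": [0, 0, 0], "delta_rot": [0, 0, 0], "fingers": 0.005}
    - {"linear": [0, 0, 0], "delta_rot": [0, 0, 0], "fingers": 0.005}
    - {"linear": [0, 0, 0], "delta_rot": [0, 0, 0], "fingers": 0.005}
  force: 45

```text
clock: 5.7
position: [0.5418, -0.2926, 0.0572]
ee_rot: [0.0, 0.987, 0.159, 0.0]
contact_force: [0.5, -0.1, -1.0]
width: 0.0152
```

```bash
python3 go.py 0.542 -0.293 0.12 18.3
```

```text
t 5.7 p [ 0.5418 -0.2926  0.0572] yaw 18.28 tilt [ 0.  -0.1] F [ 0.5 -0.1 -1. ] M [ 0.01 -0.02 -0.  ] w 0.0152 q6 -0.93
shift tool mm [  0.    0.4 -62.8]
rot tool deg [ 0.01 -0.   -0.02]
```

send_rows:
  plan:
    - {"linear": [0, 0, -0.005], "delta_rot": [0, 0, 0], "fingers": 0.005}
    - {"linear": [0, 0, -0.01], "delta_rot": [0, 0, 0], "fingers": 0.005}
    - {"linear": [0, 0, -0.015], "delta_rot": [0, 0, 0], "fingers": 0.005}
    - {"linear": [0, 0, -0.015], "delta_rot": [0, 0, 0], "fingers": 0.005}
    - {"linear": [0, 0, -0.015], "delta_rot": [0, 0, 0], "fingers": 0.005}
    - {"linear": [0, 0, -0.01], "delta_rot": [0, 0, 0], "fingers": 0.005}
    - {"linear": [0, 0, 0], "delta_rot": [0, 0, 0], "fingers": 0.005}

```text
clock: 6.28
position: [0.5394, -0.291, 0.1304]
ee_rot: [-0.003, 0.987, 0.159, -0.003]
contact_force: [0.8, -1.2, -3.0]
width: 0.0153
```

```bash
python3 go.py 0.5464 -0.07 0.13 -0.46
```

```text
t 6.28 p [ 0.5394 -0.291   0.1304] yaw 18.29 tilt [-6.9  4.3] F [ 0.8 -1.2 -3. ] M [-0.02 -0.03  0.05] w 0.0153 q6 -0.93
shift tool mm [  76.1 -207.6    1.3]
rot tool deg [-0.31  0.35 18.75]
```

Lifted (about 3-4 N). Turn first, then travel.

send_rows:
  plan:
    - {"linear": [0, 0, 0], "delta_rot": [-0.15, 0.2, 4], "fingers": 0.005}
    - {"linear": [0, 0, 0], "delta_rot": [-0.15, 0.15, 5], "fingers": 0.005}
    - {"linear": [0, 0, 0], "delta_rot": [0, 0, 5], "fingers": 0.005}
    - {"linear": [0, 0, 0], "delta_rot": [0, 0, 3], "fingers": 0.005}
    - {"linear": [0, 0, 0], "delta_rot": [0, 0, 0.5], "fingers": 0.005}
    - {"linear": [0, 0, 0], "delta_rot": [0, 0, 0], "fingers": 0.005}

```text
clock: 6.78
position: [0.538, -0.2901, 0.1301]
ee_rot: [-0.001, 1.0, 0.0, -0.0]
contact_force: [-0.1, 0.3, -2.8]
width: 0.0156
```

```bash
python3 go.py 0.5464 -0.07 0.13 -0.46
```

```text
t 6.78 p [ 0.538  -0.2901  0.1301] yaw 0.01 tilt [-0.9  1.6] F [-0.1  0.3 -2.8] M [0.02 0.05 0.03] w 0.0156 q6 -0.61
shift tool mm [   8.4 -220.1    0.5]
rot tool deg [-0.09  0.05  0.47]
```

send_rows:
  plan:
    - {"linear": [0.001, -0.01, 0], "delta_rot": [-0.09, 0.05, 0.47], "fingers": 0.005}
    - {"linear": [0.001, -0.02, 0], "delta_rot": [0, 0, 0], "fingers": 0.005}
    - {"linear": [0.001, -0.025, 0], "delta_rot": [0, 0, 0], "fingers": 0.005}
    - {"linear": [0.001, -0.025, 0], "delta_rot": [0, 0, 0], "fingers": 0.005}
    - {"linear": [0.001, -0.025, 0], "delta_rot": [0, 0, 0], "fingers": 0.005}
    - {"linear": [0.001, -0.025, 0], "delta_rot": [0, 0, 0], "fingers": 0.005}
    - {"linear": [0.001, -0.025, 0], "delta_rot": [0, 0, 0], "fingers": 0.005}
    - {"linear": [0.001, -0.025, 0], "delta_rot": [0, 0, 0], "fingers": 0.005}
    - {"linear": [0, -0.02, 0], "delta_rot": [0, 0, 0], "fingers": 0.005}
    - {"linear": [0, -0.01, 0], "delta_rot": [0, 0, 0], "fingers": 0.005}
    - {"linear": [0, 0, 0], "delta_rot": [0, 0, 0], "fingers": 0.005}

```text
clock: 7.7
position: [0.5446, -0.0654, 0.1274]
ee_rot: [-0.002, 1.0, -0.002, -0.002]
contact_force: [0.3, 0.4, -3.7]
width: 0.0152
```

```bash
python3 go.py 0.5464 -0.06 0.0912 -0.46
```

```text
t 7.7 p [ 0.5446 -0.0654  0.1274] yaw -0.28 tilt [-3.9  4.6] F [ 0.3  0.4 -3.7] M [-0.01  0.07  0.02] w 0.0152 q6 -0.25
shift tool mm [ 1.9 -5.2 36.2]
rot tool deg [-0.26  0.23  0.18]
```

Descend in front of the mouth, level out, then look.

send_rows:
  plan:
    - {"linear": [0.0005, -0.001, 0.01], "delta_rot": [-0.26, 0.23, 0.18], "fingers": 0.005}
    - {"linear": [0, 0, 0.012], "delta_rot": [0, 0, 0], "fingers": 0.005}
    - {"linear": [0, 0, 0.01], "delta_rot": [0, 0, 0], "fingers": 0.005}
    - {"linear": [0, 0, 0.004], "delta_rot": [0, 0, 0], "fingers": 0.005}
    - {"linear": [0, 0, 0], "delta_rot": [0, 0, 0], "fingers": 0.005}

```text
clock: 8.12
position: [0.5459, -0.0661, 0.0907]
ee_rot: [0.002, 1.0, -0.002, 0.001]
contact_force: [0.0, -0.2, -3.4]
width: 0.0149
```

```bash
python3 go.py 0.5464 -0.06 0.0912 -0.46
```

```text
t 8.12 p [ 0.5459 -0.0661  0.0907] yaw -0.27 tilt [ 2.7 -3.6] F [ 0.  -0.2 -3.4] M [0.02 0.03 0.01] w 0.0149 q6 -0.24
shift tool mm [ 0.4 -6.1 -0.5]
rot tool deg [ 0.2  -0.16  0.19]
```

send_rows:
  plan:
    - {"linear": [0.0005, -0.002, -0.0005], "delta_rot": [0.2, -0.16, 0.19], "fingers": 0.005}
    - {"linear": [0, 0, 0], "delta_rot": [0, 0, 0], "fingers": 0.005}

```text
clock: 8.28
position: [0.5465, -0.0652, 0.091]
ee_rot: [-0.0, 1.0, -0.005, -0.0]
contact_force: [1.1, -0.6, -2.9]
width: 0.0156
```

```bash
python3 go.py 0.5464 -0.06 0.0912 -0.46; python3 - <<'E'
from h import *
i=save("top","pics/t2.png");j=save("side","pics/s2.png")
x,y=0.5464,-0.0665
Pg=np.array([(.5464+s,0,.0475) for s in(-.0155,.0155)]+[(.5472+s,.099,.05) for s in (-.02,.02)])
Pc=np.array([(x+a,y+b,.0335+.027) for a in(-.035,.035) for b in (-.03,.03)]+[(x+.064,y,.0335+.074),(x,y,.0335+.069)])
out=[]
for n,im,(x0,y0,w,h),f in(("top",i,(250,170,110,70),3.6),("side",j,(270,120,110,140),3.6)):
    c=cv2.resize(im[y0:y0+h,x0:x0+w],None,fx=f,fy=f,interpolation=3)
    for P,col in((Pg,(0,255,0)),(Pc,(255,0,255))):
        for u in proj(n,P): cv2.circle(c,tuple(np.int32((u+.5-[x0,y0])*f)),2,col,1)
    out.append(c)
H=max(o.shape[0] for o in out)
cv2.imwrite("pics/c2.png",np.hstack([np.pad(o,((0,H-o.shape[0]),(0,0),(0,0))) for o in out])[:,:,::-1])
E
```

```text
t 8.28 p [ 0.5465 -0.0652  0.091 ] yaw -0.56 tilt [-1.  0.] F [ 1.1 -0.6 -2.9] M [ 0.03 -0.02 -0.03] w 0.0156 q6 -0.24
shift tool mm [-0.1 -5.2 -0.2]
rot tool deg [-0.    0.06 -0.1 ]
```

View pics/c2.png

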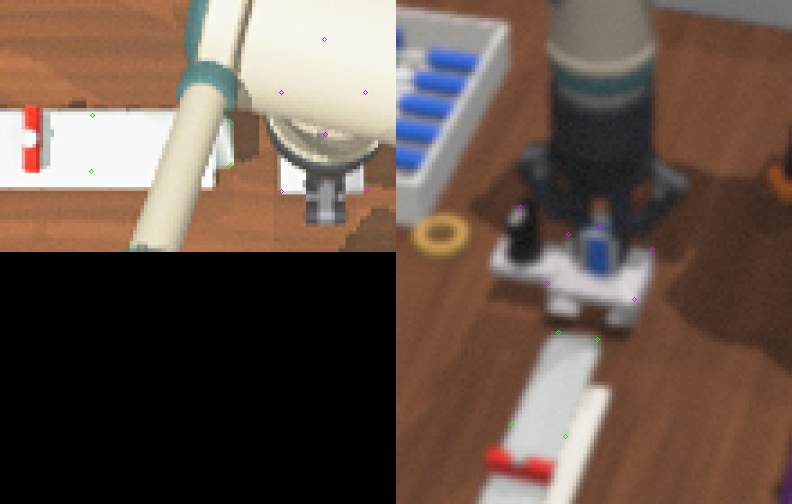

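The overlay agrees in the side view: the rail end at (560–600, 335) and the carriage's near corners both match. Approach the mouth gently with a lighter grip.

send_rows:
  plan:
    - {"linear": [0, -0.006, 0], "delta_rot": [0, 0, 0], "fingers": 0.005}
    - {"linear": [0, -0.008, 0], "delta_rot": [0, 0, 0], "fingers": 0.005}
    - {"linear": [0, -0.006, 0], "delta_rot": [0, 0, 0], "fingers": 0.005}
    - {"linear": [0, -0.003, 0], "delta_rot": [0, 0, 0], "fingers": 0.005}
    - {"linear": [0, 0, 0], "delta_rot": [0, 0, 0], "fingers": 0.005}
  force: 25

```text
clock: 8.8
position: [0.5476, -0.04, 0.0926]
ee_rot: [0.0, 1.0, -0.005, 0.001]
contact_force: [0.5, -1.1, -3.4]
width: 0.0155
```

```bash
python3 go.py 0.5466 -0.03 0.0912 -0.46
```

```text
t 8.8 p [ 0.5476 -0.04    0.0926] yaw -0.58 tilt [ 2.3 -0.4] F [ 0.5 -1.1 -3.4] M [-0.02  0.07 -0.01] w 0.0155 q6 -0.19
shift tool mm [ -1.1 -10.    1.4]
rot tool deg [ 0.02 -0.13 -0.12]
```

send_rows:
  plan:
    - {"linear": [-0.0005, -0.002, 0.0007], "delta_rot": [0.02, -0.13, -0.1], "fingers": 0.005}
    - {"linear": [-0.0005, -0.002, 0.0005], "delta_rot": [0, 0, 0], "fingers": 0.005}
    - {"linear": [0, -0.002, 0], "delta_rot": [0, 0, 0], "fingers": 0.005}
    - {"linear": [0, 0, 0], "delta_rot": [0, 0, 0], "fingers": 0.005}

```text
clock: 9.13
position: [0.5465, -0.0326, 0.0915]
ee_rot: [0.0, 1.0, -0.003, 0.0]
contact_force: [0.4, 0.0, -3.4]
width: 0.0157
```

```bash
python3 go.py 0.5466 -0.03 0.0910 -0.46
```

```text
t 9.13 p [ 0.5465 -0.0326  0.0915] yaw -0.37 tilt [ 0.1 -0.3] F [ 0.4  0.  -3.4] M [0.01 0.03 0.01] w 0.0157 q6 -0.18
shift tool mm [ 0.  -2.6  0.5]
rot tool deg [ 0.02 -0.01  0.09]
```

send_rows:
  plan:
    - {"linear": [0, -0.0015, 0.0003], "delta_rot": [0, 0, 0.09], "fingers": 0.005}
    - {"linear": [0, -0.0015, 0.0002], "delta_rot": [0, 0, 0], "fingers": 0.005}
    - {"linear": [0, -0.0015, 0], "delta_rot": [0, 0, 0], "fingers": 0.005}
    - {"linear": [0, -0.0015, 0], "delta_rot": [0, 0, 0], "fingers": 0.005}

```text
clock: 9.47
position: [0.5466, -0.0266, 0.0909]
ee_rot: [0.0, 1.0, -0.004, -0.0]
contact_force: [0.4, -0.1, -3.2]
width: 0.0154
```

```bash
python3 go.py 0.5466 -0.015 0.0912 -0.46
```

```text
t 9.47 p [ 0.5466 -0.0266  0.0909] yaw -0.5 tilt [-0.  -0.7] F [ 0.4 -0.1 -3.2] M [0.01 0.02 0.05] w 0.0154 q6 -0.17
shift tool mm [ -0.1 -11.6  -0.4]
rot tool deg [ 0.04  0.   -0.04]
```

Still free, so the nose is at or just inside the mouth. On through the taper.

send_rows:
  plan:
    - {"linear": [0, -0.0015, -0.0002], "delta_rot": [0, 0, 0], "fingers": 0.005}
    - {"linear": [0, -0.0015, 0], "delta_rot": [0, 0, 0], "fingers": 0.005}
    - {"linear": [0, -0.0015, 0], "delta_rot": [0, 0, 0], "fingers": 0.005}
    - {"linear": [0, -0.0015, 0], "delta_rot": [0, 0, 0], "fingers": 0.005}

```text
clock: 9.8
position: [0.5468, -0.0202, 0.091]
ee_rot: [0.0, 1.0, -0.005, 0.0]
contact_force: [0.1, 0.2, -3.3]
width: 0.016
```

```bash
python3 go.py 0.5467 -0.015 0.0912 -0.46
```

```text
t 9.8 p [ 0.5468 -0.0202  0.091 ] yaw -0.52 tilt [ 0.1 -0.7] F [ 0.1  0.2 -3.3] M [-0.04 -0.03 -0.07] w 0.016 q6 -0.15
shift tool mm [-0.1 -5.1 -0.2]
rot tool deg [ 0.04 -0.01 -0.06]
```

send_rows:
  plan:
    - {"linear": [0, -0.0015, -0.0001], "delta_rot": [0, 0, 0], "fingers": 0.005}
    - {"linear": [0, -0.0015, 0], "delta_rot": [0, 0, 0], "fingers": 0.005}
    - {"linear": [0, -0.0015, 0], "delta_rot": [0, 0, 0], "fingers": 0.005}
    - {"linear": [0, -0.0015, 0], "delta_rot": [0, 0, 0], "fingers": 0.005}

```text
clock: 10.13
position: [0.5471, -0.0135, 0.0913]
ee_rot: [0.0, 1.0, -0.005, 0.0]
contact_force: [-0.3, 0.3, -3.5]
width: 0.0156
```

```bash
python3 go.py 0.5467 0 0.0912 -0.46
```

```text
t 10.13 p [ 0.5471 -0.0135  0.0913] yaw -0.53 tilt [ 0.7 -0.8] F [-0.3  0.3 -3.5] M [-0.04 -0.06 -0.  ] w 0.0156 q6 -0.14
shift tool mm [ -0.5 -13.5   0. ]
rot tool deg [ 0.05 -0.04 -0.07]
```

send_rows:
  plan:
    - {"linear": [-0.0002, -0.002, 0.0001], "delta_rot": [0, 0, -0.05], "fingers": 0.005}
    - {"linear": [-0.0001, -0.002, 0.0001], "delta_rot": [0, 0, 0], "fingers": 0.005}
    - {"linear": [-0.0001, -0.002, 0.0001], "delta_rot": [0, 0, 0], "fingers": 0.005}
    - {"linear": [0, -0.002, 0], "delta_rot": [0, 0, 0], "fingers": 0.005}
    - {"linear": [0, -0.002, 0], "delta_rot": [0, 0, 0], "fingers": 0.005}

```text
clock: 10.55
position: [0.547, -0.0026, 0.091]
ee_rot: [0.0, 1.0, -0.004, 0.001]
contact_force: [0.5, -0.6, -3.0]
width: 0.0153
```

```bash
python3 go.py 0.5468 0.02 0.0910 -0.46
```

```text
t 10.55 p [ 0.547  -0.0026  0.091 ] yaw -0.48 tilt [ 1.3 -0.9] F [ 0.5 -0.6 -3. ] M [-0.05  0.01  0.03] w 0.0153 q6 -0.12
shift tool mm [ -0.4 -22.6  -0.1]
rot tool deg [ 0.05 -0.07 -0.02]
```

send_rows:
  plan:
    - {"linear": [-0.0001, -0.0025, 0.0001], "delta_rot": [0, -0.07, 0], "fingers": 0.005}
    - {"linear": [-0.0001, -0.0025, 0.0001], "delta_rot": [0, 0, 0], "fingers": 0.005}
    - {"linear": [-0.0001, -0.0025, 0.0001], "delta_rot": [0, 0, 0], "fingers": 0.005}
    - {"linear": [0, -0.0025, 0.0001], "delta_rot": [0, 0, 0], "fingers": 0.005}
    - {"linear": [0, -0.0025, 0], "delta_rot": [0, 0, 0], "fingers": 0.005}
    - {"linear": [0, -0.0025, 0], "delta_rot": [0, 0, 0], "fingers": 0.005}

```text
clock: 11.05
position: [0.5469, 0.0141, 0.0905]
ee_rot: [0.0, 1.0, -0.004, 0.0]
contact_force: [-0.6, 0.1, -3.6]
width: 0.0153
```

```bash
python3 go.py 0.5469 0.06 0.0910 -0.46
```

```text
t 11.05 p [0.5469 0.0141 0.0905] yaw -0.48 tilt [ 0.2 -0.9] F [-0.6  0.1 -3.6] M [-0.05 -0.07  0.01] w 0.0153 q6 -0.09
shift tool mm [ -0.4 -45.9  -0.5]
rot tool deg [ 0.05 -0.01 -0.02]
```

send_rows:
  plan:
    - {"linear": [-0.0001, -0.003, -0.0003], "delta_rot": [0, 0, 0], "fingers": 0.005}
    - {"linear": [0, -0.003, -0.0001], "delta_rot": [0, 0, 0], "fingers": 0.005}
    - {"linear": [0, -0.003, 0], "delta_rot": [0, 0, 0], "fingers": 0.005}
    - {"linear": [0, -0.003, 0], "delta_rot": [0, 0, 0], "fingers": 0.005}
    - {"linear": [0, -0.003, 0], "delta_rot": [0, 0, 0], "fingers": 0.005}
    - {"linear": [0, -0.003, 0], "delta_rot": [0, 0, 0], "fingers": 0.005}
    - {"linear": [0, -0.003, 0], "delta_rot": [0, 0, 0], "fingers": 0.005}

```text
clock: 11.63
position: [0.5473, 0.0373, 0.0911]
ee_rot: [0.001, 1.0, -0.004, 0.0]
contact_force: [0.0, -0.5, -3.6]
width: 0.0156
```

```bash
python3 go.py 0.5471 0.08 0.0910 -0.46
```

```text
t 11.63 p [0.5473 0.0373 0.0911] yaw -0.48 tilt [ 0.9 -1. ] F [ 0.  -0.5 -3.6] M [-0.09 -0.04  0.01] w 0.0156 q6 -0.05
shift tool mm [ -0.5 -42.7   0. ]
rot tool deg [ 0.06 -0.05 -0.02]
```

send_rows:
  plan:
    - {"linear": [-0.0002, -0.003, 0], "delta_rot": [0, -0.05, 0], "fingers": 0.005}
    - {"linear": [-0.0001, -0.003, 0.0001], "delta_rot": [0, 0, 0], "fingers": 0.005}
    - {"linear": [-0.0001, -0.003, 0.0001], "delta_rot": [0, 0, 0], "fingers": 0.005}
    - {"linear": [0, -0.003, 0.0001], "delta_rot": [0, 0, 0], "fingers": 0.005}
    - {"linear": [0, -0.003, 0], "delta_rot": [0, 0, 0], "fingers": 0.005}
    - {"linear": [0, -0.003, 0], "delta_rot": [0, 0, 0], "fingers": 0.005}
    - {"linear": [0, -0.003, 0], "delta_rot": [0, 0, 0], "fingers": 0.005}
    - {"linear": [0, -0.003, 0], "delta_rot": [0, 0, 0], "fingers": 0.005}
    - {"linear": [0, -0.003, 0], "delta_rot": [0, 0, 0], "fingers": 0.005}

```text
clock: 12.38
position: [0.5473, 0.0673, 0.0907]
ee_rot: [0.001, 1.0, -0.004, 0.0]
contact_force: [0.1, -1.4, -3.3]
width: 0.0158
```

```bash
python3 go.py 0.5472 0.09 0.0910 -0.46
```

```text
t 12.38 p [0.5473 0.0673 0.0907] yaw -0.47 tilt [ 0.4 -1.2] F [ 0.1 -1.4 -3.3] M [-0.05 -0.1  -0.01] w 0.0158 q6 0.01
shift tool mm [ -0.3 -22.7  -0.4]
rot tool deg [ 0.07 -0.02 -0.01]
```

send_rows:
  plan:
    - {"linear": [-0.0001, -0.003, -0.0002], "delta_rot": [0, 0, 0], "fingers": 0.005}
    - {"linear": [0, -0.003, -0.0001], "delta_rot": [0, 0, 0], "fingers": 0.005}
    - {"linear": [0, -0.003, 0], "delta_rot": [0, 0, 0], "fingers": 0.005}
    - {"linear": [0, -0.003, 0], "delta_rot": [0, 0, 0], "fingers": 0.005}
    - {"linear": [0, -0.002, 0], "delta_rot": [0, 0, 0], "fingers": 0.005}
    - {"linear": [0, -0.0015, 0], "delta_rot": [0, 0, 0], "fingers": 0.005}
    - {"linear": [0, -0.001, 0], "delta_rot": [0, 0, 0], "fingers": 0.005}
  force: 20

```text
clock: 12.97
position: [0.5476, 0.0861, 0.091]
ee_rot: [0.001, 1.0, -0.004, 0.0]
contact_force: [1.3, -0.6, -2.9]
width: 0.0155
```

```bash
python3 go.py 0.5473 0.095 0.0908 -0.46
```

```text
t 12.97 p [0.5476 0.0861 0.091 ] yaw -0.44 tilt [ 1.  -1.2] F [ 1.3 -0.6 -2.9] M [-0.09 -0.12 -0.01] w 0.0155 q6 0.04
shift tool mm [-0.3 -8.9  0.2]
rot tool deg [ 0.07 -0.06  0.02]
```

Now feeling for the stop with 1 mm rows (12 mm/s).

send_rows:
  plan:
    - {"linear": [-0.0001, -0.001, 0.0001], "delta_rot": [0, -0.05, 0], "fingers": 0.005}
    - {"linear": [-0.0001, -0.001, 0], "delta_rot": [0, 0, 0], "fingers": 0.005}
    - {"linear": [0, -0.001, 0], "delta_rot": [0, 0, 0], "fingers": 0.005}
    - {"linear": [0, -0.001, 0], "delta_rot": [0, 0, 0], "fingers": 0.005}
    - {"linear": [0, -0.001, 0], "delta_rot": [0, 0, 0], "fingers": 0.005}
    - {"linear": [0, -0.001, 0], "delta_rot": [0, 0, 0], "fingers": 0.005}
    - {"linear": [0, -0.001, 0], "delta_rot": [0, 0, 0], "fingers": 0.005}

```text
clock: 13.55
position: [0.5476, 0.0934, 0.0909]
ee_rot: [0.001, 1.0, -0.004, 0.0]
contact_force: [0.2, 0.5, -3.7]
width: 0.0159
```

```bash
python3 go.py 0.5474 0.1 0.0908 -0.46
```

```text
t 13.55 p [0.5476 0.0934 0.0909] yaw -0.47 tilt [ 0.1 -1.6] F [ 0.2  0.5 -3.7] M [-0.04 -0.09 -0.06] w 0.0159 q6 0.05
shift tool mm [-0.2 -6.6  0. ]
rot tool deg [ 0.09 -0.01 -0.01]
```

send_rows:
  plan:
    - {"linear": [0, -0.001, 0], "delta_rot": [0.05, 0, 0], "fingers": 0.005}
    - {"linear": [0, -0.001, 0], "delta_rot": [0, 0, 0], "fingers": 0.005}
    - {"linear": [0, -0.001, 0], "delta_rot": [0, 0, 0], "fingers": 0.005}
    - {"linear": [0, -0.001, 0], "delta_rot": [0, 0, 0], "fingers": 0.005}

```text
clock: 13.88
position: [0.5476, 0.0977, 0.0909]
ee_rot: [0.0, 1.0, -0.004, 0.0]
contact_force: [1.1, -0.7, -2.5]
width: 0.0154
```

```bash
python3 go.py 0.5474 0.1 0.0908 -0.46
```

```text
t 13.88 p [0.5476 0.0977 0.0909] yaw -0.48 tilt [ 0.2 -0.6] F [ 1.1 -0.7 -2.5] M [-0.08 -0.1   0.01] w 0.0154 q6 0.06
shift tool mm [-0.2 -2.3  0.1]
rot tool deg [ 0.04 -0.01 -0.02]
```

send_rows:
  plan:
    - {"linear": [0, -0.001, 0], "delta_rot": [0, 0, 0], "fingers": 0.005}
    - {"linear": [0, -0.001, 0], "delta_rot": [0, 0, 0], "fingers": 0.005}
    - {"linear": [0, -0.001, 0], "delta_rot": [0, 0, 0], "fingers": 0.005}

```text
clock: 14.13
position: [0.5476, 0.1011, 0.0909]
ee_rot: [0.0, 1.0, -0.004, 0.0]
contact_force: [1.6, -0.8, -3.8]
width: 0.0156
```

```bash
python3 go.py 0.5474 0.103 0.0908 -0.46
```

```text
t 14.13 p [0.5476 0.1011 0.0909] yaw -0.47 tilt [ 0.2 -0.6] F [ 1.6 -0.8 -3.8] M [-0.03 -0.14 -0.03] w 0.0156 q6 0.07
shift tool mm [-0.2 -1.9  0.1]
rot tool deg [ 0.04 -0.01 -0.01]
```

send_rows:
  plan:
    - {"linear": [-0.0001, -0.001, 0], "delta_rot": [0, 0, 0], "fingers": 0.005}
    - {"linear": [0, -0.001, 0], "delta_rot": [0, 0, 0], "fingers": 0.005}

```text
clock: 14.3
position: [0.5476, 0.1033, 0.0909]
ee_rot: [0.0, 1.0, -0.004, 0.0]
contact_force: [0.9, -0.6, -2.9]
width: 0.0154
```

send_rows:
  plan:
    - {"linear": [0, -0.0008, 0], "delta_rot": [0, 0, 0], "fingers": 0.005}

```text
clock: 14.38
position: [0.5476, 0.1042, 0.0909]
ee_rot: [0.0, 1.0, -0.004, 0.0]
contact_force: [0.4, 0.1, -3.7]
width: 0.0157
```

send_rows:
  plan:
    - {"linear": [0, -0.0008, 0], "delta_rot": [0, 0, 0], "fingers": 0.005}

```text
clock: 14.47
position: [0.5476, 0.1047, 0.0909]
ee_rot: [0.001, 1.0, -0.004, 0.0]
contact_force: [0.1, -3.4, -3.4]
width: 0.0155
```

send_rows:
  plan:
    - {"linear": [0, -0.0006, 0], "delta_rot": [0, 0, 0], "fingers": 0.005}

```text
clock: 14.55
position: [0.5476, 0.1047, 0.091]
ee_rot: [0.002, 1.0, -0.004, 0.0]
contact_force: [-0.4, -4.0, -2.9]
width: 0.0157
```

send_rows:
  plan:
    - {"linear": [0, -0.0006, 0], "delta_rot": [0, 0, 0], "fingers": 0.005}

```text
clock: 14.63
position: [0.5476, 0.1048, 0.091]
ee_rot: [0.002, 1.0, -0.003, 0.0]
contact_force: [0.5, -2.9, -3.4]
width: 0.0159
```

```bash
python3 go.py 0.5474 0.105 0.0902 -0.46
```

```text
t 14.63 p [0.5476 0.1048 0.091 ] yaw -0.39 tilt [ 0.3 -4.2] F [ 0.5 -2.9 -3.4] M [-0.56 -0.12 -0.1 ] w 0.0159 q6 0.08
shift tool mm [-0.2 -0.2  0.8]
rot tool deg [ 0.24 -0.02  0.07]
```

Firm contact at TCP y = 0.1047: it stopped advancing, at about 3.5 N. I'll level it, lower about 0.6 mm to seat it, dwell, then let go.

send_rows:
  plan:
    - {"linear": [0, -0.0001, 0.0004], "delta_rot": [0.2, 0, 0], "fingers": 0.005}
    - {"linear": [0, -0.0001, 0.0003], "delta_rot": [0, 0, 0], "fingers": 0.005}
    - {"linear": [0, -0.0002, 0], "delta_rot": [0, 0, 0], "fingers": 0.005}
    - {"linear": [0, -0.0002, 0], "delta_rot": [0, 0, 0], "fingers": 0.005}

```text
clock: 14.97
position: [0.5474, 0.1047, 0.0903]
ee_rot: [0.001, 1.0, -0.004, -0.0]
contact_force: [1.5, -2.8, -2.5]
width: 0.0153
```

```bash
python3 go.py 0.5474 0.105 0.0902 -0.46
```

```text
t 14.97 p [0.5474 0.1047 0.0903] yaw -0.4 tilt [-0.3 -1.5] F [ 1.5 -2.8 -2.5] M [-0.49 -0.02 -0.01] w 0.0153 q6 0.07
shift tool mm [ 0.  -0.3  0.1]
rot tool deg [0.08 0.02 0.06]
```

send_rows:
  plan:
    - {"linear": [0, 0, 0], "delta_rot": [0, 0, 0], "fingers": 0.02}
    - {"linear": [0, 0, 0], "delta_rot": [0, 0, 0], "fingers": 0.035}
    - {"linear": [0, 0, 0], "delta_rot": [0, 0, 0], "fingers": 0.035}
    - {"linear": [0, 0, 0], "delta_rot": [0, 0, 0], "fingers": 0.035}
    - {"linear": [0, 0, -0.01], "delta_rot": [0, 0, 0], "fingers": 0.035}
    - {"linear": [0, 0, -0.02], "delta_rot": [0, 0, 0], "fingers": 0.035}
    - {"linear": [0, 0, -0.03], "delta_rot": [0, 0, 0], "fingers": 0.035}
    - {"linear": [0, 0, -0.03], "delta_rot": [0, 0, 0], "fingers": 0.035}
    - {"linear": [0, 0, -0.02], "delta_rot": [0, 0, 0], "fingers": 0.035}
    - {"linear": [0, 0, 0], "delta_rot": [0, 0, 0], "fingers": 0.035}

```text
clock: 15.8
position: [0.5467, 0.1077, 0.2085]
ee_rot: [-0.002, 1.0, -0.004, -0.001]
contact_force: [1.6, -0.5, 0.1]
width: 0.0353
```

```bash
python3 go.py 0.6114 0.104 0.16 -0.46;  python3 - <<'E'
from h import *
i=save("top","pics/t3.png");j=save("side","pics/s3.png")
x,y=0.5474,0.1047
Pc=np.array([(x+a,y+b,.06) for a in(-.035,.035) for b in (-.03,.03)])
kn=np.array([(x+.064+a,y+b,.107) for a in(-.007,.007) for b in(-.018,.018)])
out=[]
for n,im,(x0,y0,w,h),f in(("top",i,(230,160,90,80),4.4),("side",j,(270,170,90,110),4.4)):
    c=cv2.resize(im[y0:y0+h,x0:x0+w],None,fx=f,fy=f,interpolation=3)
    for P,col in((kn,(0,255,0)),(Pc,(255,0,255))):
        for u in proj(n,P): cv2.circle(c,tuple(np.int32((u+.5-[x0,y0])*f)),2,col,1)
    out.append(c)
H=max(o.shape[0] for o in out)
cv2.imwrite("pics/c3.png",np.hstack([np.pad(o,((0,H-o.shape[0]),(0,0),(0,0))) for o in out])[:,:,::-1])
E
```

```text
t 15.8 p [0.5467 0.1077 0.2085] yaw -0.43 tilt [-1.2  4.6] F [ 1.6 -0.5  0.1] M [ 0.01 -0.06 -0.04] w 0.0353 q6 0.07
shift tool mm [64.8  3.5 48.4]
rot tool deg [-0.26  0.07  0.03]
```

View pics/c3.png

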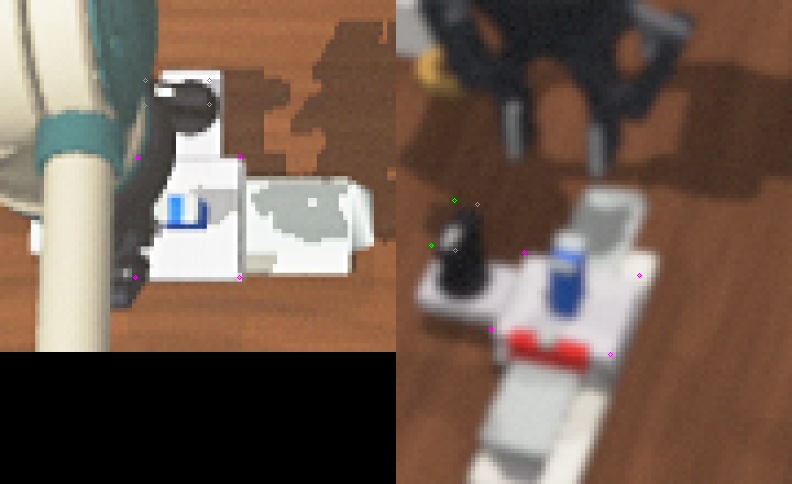

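Top view: the carriage's rear edge (240, 157–277) matches the predicted pose. The side view shows the nose against the red stop and the bar nearly end-on, so the knob is loose. Next I'll move above the knob with yaw about -5°.

send_rows:
  plan:
    - {"linear": [0.01, 0.001, 0.004], "delta_rot": [-0.26, 0.07, 2.5], "fingers": 0.04}
    - {"linear": [0.015, 0.001, 0.008], "delta_rot": [0, 0, 2.5], "fingers": 0.04}
    - {"linear": [0.015, 0.001, 0.012], "delta_rot": [0, 0, 0], "fingers": 0.04}
    - {"linear": [0.015, 0.001, 0.012], "delta_rot": [0, 0, 0], "fingers": 0.04}
    - {"linear": [0.008, 0.001, 0.005], "delta_rot": [0, 0, 0], "fingers": 0.04}
    - {"linear": [0, 0, 0], "delta_rot": [0, 0, 0], "fingers": 0.04}

```text
clock: 16.4
position: [0.6027, 0.0981, 0.1546]
ee_rot: [0.001, 0.999, -0.049, -0.01]
contact_force: [0.4, -1.1, -0.2]
width: 0.0401
```

```bash
python3 go.py 0.6114 0.1042 0.145 -5.5
```

```text
t 16.4 p [0.6027 0.0981 0.1546] yaw -5.64 tilt [-20.   -0.6] F [ 0.4 -1.1 -0.2] M [-0.    0.05 -0.01] w 0.0401 q6 0.15
shift tool mm [ 8.3 -7.   9.4]
rot tool deg [ 0.14  1.14 -0.14]
```

send_rows:
  plan:
    - {"linear": [0.004, -0.0035, 0.004], "delta_rot": [0.14, 1.14, 0], "fingers": 0.04}
    - {"linear": [0.0035, -0.003, 0.004], "delta_rot": [0, 0, 0], "fingers": 0.04}
    - {"linear": [0, 0, 0], "delta_rot": [0, 0, 0], "fingers": 0.04}

```text
clock: 16.65
position: [0.608, 0.1038, 0.1431]
ee_rot: [0.0, 0.999, -0.05, -0.004]
contact_force: [-0.6, 0.4, 0.5]
width: 0.0401
```

```bash
python3 go.py 0.6114 0.1042 0.099 -5.5
```

```text
t 16.65 p [0.608  0.1038 0.1431] yaw -5.68 tilt [-8.1 -0.2] F [-0.6  0.4  0.5] M [-0.01 -0.01 -0.  ] w 0.0401 q6 0.16
shift tool mm [ 3.7 -0.8 44.1]
rot tool deg [ 0.06  0.46 -0.18]
```

send_rows:
  plan:
    - {"linear": [0.003, -0.0007, 0.002], "delta_rot": [0, 0.46, 0], "fingers": 0.04}
    - {"linear": [0, 0, 0], "delta_rot": [0, 0, 0], "fingers": 0.04}

```text
clock: 16.82
position: [0.61, 0.1045, 0.1408]
ee_rot: [0.001, 0.999, -0.049, -0.001]
contact_force: [-0.0, 0.1, 0.5]
width: 0.0399
```

```bash
python3 go.py 0.6114 0.1042 0.099 -5.5; python3 - <<'E'
from h import *
i=save("top","pics/t4.png");j=save("side","pics/s4.png")
a=cv2.resize(i[160:240,230:320],None,fx=4.4,fy=4.4,interpolation=3);b=cv2.resize(j[160:240,260:350],None,fx=4.4,fy=4.4,interpolation=3)
cv2.imwrite("pics/c4.png",np.hstack([a,b])[:,:,::-1])
E
```

```text
t 16.82 p [0.61   0.1045 0.1408] yaw -5.65 tilt [-1.8 -1.1] F [-0.   0.1  0.5] M [-0.    0.01  0.05] w 0.0399 q6 0.16
shift tool mm [ 1.5  0.1 41.8]
rot tool deg [ 0.07  0.1  -0.14]
```

View pics/c4.png

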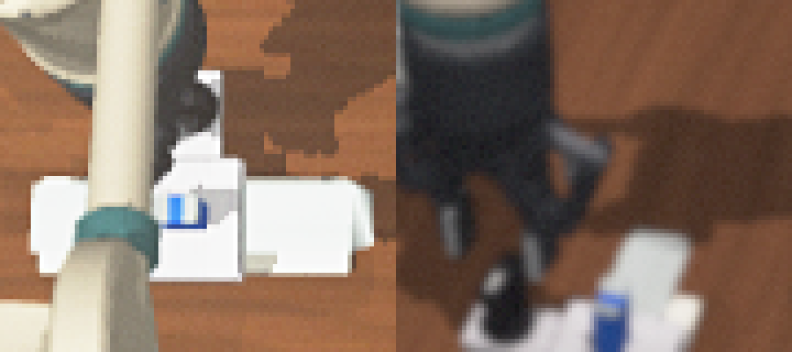

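```bash
python3 - <<'E'
from h import *
f=4.4
for nm,P in(("tipmid",(.61,.1045,.116)),("tipL",(.63,.1035,.116)),("tipR",(.59,.1055,.116)),("knobtop",(.6114,.104,.107)),("knobdisc",(.6114,.104,.066)),("posttop",(.5474,.1045,.102)),("knobtop-5x",(.6064,.104,.107)),("knobtop-5y",(.6114,.099,.107))):
    u=proj("side",[P])[0]; v=proj("top",[P])[0]
    print(nm,"side crop",((u+.5-[260,160])*f+[396,0]).round(),"top crop",((v+.5-[230,160])*f).round())
print(((proj("top",[(.6114,.087,.066)])[0]+.5-[230,160])*f).round())
E
```

```text
tipmid side crop [500. 258.] top crop [175.  92.]
tipL side crop [467. 250.] top crop [177.  57.]
tipR side crop [533. 267.] top crop [172. 128.]
knobtop side crop [499. 268.] top crop [178.  93.]
knobdisc side crop [505. 316.] top crop [189. 106.]
posttop side crop [608. 297.] top crop [177. 208.]
knobtop-5x side crop [508. 270.] top crop [178. 102.]
knobtop-5y side crop [502. 262.] top crop [187.  93.]
[219. 106.]
```

The predictions agree with the picture within about 1 px: knob disc (505,316), post top (608,297). Descend onto the knob.

send_rows:
  plan:
    - {"linear": [0.001, 0, 0.008], "delta_rot": [0, 0.1, 0], "fingers": 0.04}
    - {"linear": [0, 0, 0.01], "delta_rot": [0, 0, 0], "fingers": 0.04}
    - {"linear": [0, 0, 0.008], "delta_rot": [0, 0, 0], "fingers": 0.04}
    - {"linear": [0, 0, 0.005], "delta_rot": [0, 0, 0], "fingers": 0.04}
    - {"linear": [0, 0, 0], "delta_rot": [0, 0, 0], "fingers": 0.04}

```text
clock: 17.33
position: [0.6111, 0.1042, 0.1085]
ee_rot: [0.001, 0.999, -0.049, 0.001]
contact_force: [0.3, -0.0, 0.1]
width: 0.0401
```

```bash
python3 go.py 0.6114 0.1042 0.099 -5.5
```

```text
t 17.33 p [0.6111 0.1042 0.1085] yaw -5.64 tilt [ 2.3 -1.3] F [ 0.3 -0.   0.1] M [ 0.06 -0.01  0.02] w 0.0401 q6 0.16
shift tool mm [ 0.3 -0.1  9.5]
rot tool deg [ 0.06 -0.14 -0.14]
```

send_rows:
  plan:
    - {"linear": [0, 0, 0.005], "delta_rot": [0, -0.1, 0], "fingers": 0.04}
    - {"linear": [0, 0, 0.004], "delta_rot": [0, 0, 0], "fingers": 0.04}
    - {"linear": [0, 0, 0], "delta_rot": [0, 0, 0], "fingers": 0.025}
    - {"linear": [0, 0, 0], "delta_rot": [0, 0, 0], "fingers": 0.015}
    - {"linear": [0, 0, 0], "delta_rot": [0, 0, 0], "fingers": 0.008}
    - {"linear": [0, 0, 0], "delta_rot": [0, 0, 0], "fingers": 0.005}
    - {"linear": [0, 0, 0], "delta_rot": [0, 0, 0], "fingers": 0.005}
    - {"linear": [0, 0, 0], "delta_rot": [0, 0, 0], "fingers": 0.005}
  force: 30

```text
clock: 18.0
position: [0.6113, 0.104, 0.0977]
ee_rot: [0.001, 0.999, -0.049, -0.0]
contact_force: [0.6, -0.0, -2.0]
width: 0.0135
```

```bash
python3 go.py 0.6114 0.1042 0.099 -5.5
```

```text
t 18.0 p [0.6113 0.104  0.0977] yaw -5.66 tilt [-0.2 -1.2] F [ 0.6 -0.  -2. ] M [ 0.02 -0.09 -0.07] w 0.0135 q6 0.16
shift tool mm [ 0.  -0.2 -1.3]
rot tool deg [ 0.07  0.01 -0.16]
```

Gripped (13.5 mm). Now turn clockwise, which is positive about the tool's z.

send_rows:
  plan:
    - {"linear": [0, 0, 0], "delta_rot": [0, 0, 0], "fingers": 0.005}
    - {"linear": [0, 0, 0], "delta_rot": [0, 0, 4], "fingers": 0.005}
    - {"linear": [0, 0, 0], "delta_rot": [0, 0, 4], "fingers": 0.005}
    - {"linear": [0, 0, 0], "delta_rot": [0, 0, 4], "fingers": 0.005}
    - {"linear": [0, 0, 0], "delta_rot": [0, 0, 4], "fingers": 0.005}
    - {"linear": [0, 0, 0], "delta_rot": [0, 0, 4], "fingers": 0.005}
  force: 70

```text
clock: 18.5
position: [0.6118, 0.1022, 0.098]
ee_rot: [0.002, 0.974, -0.227, 0.001]
contact_force: [1.1, -0.5, -1.1]
width: 0.0131
```

```bash
python3 go.py 0.6113 0.1040 0.0977 -85.5
```

```text
t 18.5 p [0.6118 0.1022 0.098 ] yaw -26.3 tilt [ 1.3 -5.3] F [ 1.1 -0.5 -1.1] M [-0.12 -0.12  0.17] w 0.0131 q6 0.52
shift tool mm [-1.2 -1.4  0.3]
rot tool deg [ 0.12 -0.31 59.2 ]
```

The TCP drifted 1.8 mm in -y and may have dragged the carriage off the stop. I'll push it back gently before the knob bites.

send_rows:
  plan:
    - {"linear": [-0.0007, -0.0008, 0], "delta_rot": [0.12, -0.31, 0], "fingers": 0.005}
    - {"linear": [-0.0004, -0.0005, 0], "delta_rot": [0, 0, 0], "fingers": 0.005}

```text
clock: 18.67
position: [0.612, 0.1029, 0.098]
ee_rot: [0.001, 0.974, -0.227, -0.0]
contact_force: [0.8, -1.8, -2.7]
width: 0.0127
```

send_rows:
  plan:
    - {"linear": [-0.0003, -0.0005, 0], "delta_rot": [0, 0, 0], "fingers": 0.005}

```text
clock: 18.75
position: [0.612, 0.1031, 0.098]
ee_rot: [0.002, 0.974, -0.226, -0.0]
contact_force: [1.5, -2.2, -1.9]
width: 0.0128
```

```bash
python3 go.py 0.6113 0.1040 0.0977 -85.5
```

```text
t 18.75 p [0.612  0.1031 0.098 ] yaw -26.11 tilt [-1.3 -3.4] F [ 1.5 -2.2 -1.9] M [-0.33 -0.24  0.15] w 0.0128 q6 0.51
shift tool mm [-1.  -0.5  0.3]
rot tool deg [ 0.18 -0.12 59.39]
```

send_rows:
  plan:
    - {"linear": [-0.0004, -0.0009, 0], "delta_rot": [0.1, 0, 0], "fingers": 0.005}

```text
clock: 18.83
position: [0.6121, 0.1038, 0.098]
ee_rot: [0.001, 0.974, -0.225, 0.0]
contact_force: [0.8, -1.4, -2.4]
width: 0.0129
```

send_rows:
  plan:
    - {"linear": [-0.0004, -0.0009, 0], "delta_rot": [0, 0, 0], "fingers": 0.005}

```text
clock: 18.92
position: [0.6123, 0.1044, 0.098]
ee_rot: [0.002, 0.974, -0.225, 0.0]
contact_force: [1.4, -3.9, -1.3]
width: 0.0131
```

```bash
python3 go.py 0.6113 0.1040 0.0977 -85.5
```

```text
t 18.92 p [0.6123 0.1044 0.098 ] yaw -25.96 tilt [-0.2 -3.3] F [ 1.4 -3.9 -1.3] M [-0.66 -0.21  0.07] w 0.0131 q6 0.51
shift tool mm [-0.7  0.8  0.3]
rot tool deg [ 0.12 -0.16 59.54]
```

Contact with the stop again (Fy -3.9, Mx -0.66, as before). Continue turning with a small +y bias.

send_rows:
  plan:
    - {"linear": [-0.0003, -0.0006, 0], "delta_rot": [0, 0, 4], "fingers": 0.005}
    - {"linear": [-0.0003, -0.0006, 0], "delta_rot": [0, 0, 4], "fingers": 0.005}
    - {"linear": [-0.0004, -0.0005, 0], "delta_rot": [0, 0, 4], "fingers": 0.005}

```text
clock: 19.17
position: [0.6123, 0.1047, 0.0981]
ee_rot: [0.003, 0.945, -0.327, 0.001]
contact_force: [1.9, -3.2, -2.2]
width: 0.0133
```

```bash
python3 go.py 0.612 0.1044 0.0978 -85.5
```

```text
t 19.17 p [0.6123 0.1047 0.0981] yaw -38.21 tilt [-0.1 -7.2] F [ 1.9 -3.2 -2.2] M [-0.49 -0.28  0.18] w 0.0133 q6 0.73
shift tool mm [-0.1  0.4  0.3]
rot tool deg [ 0.21 -0.37 47.28]
```

Good, holding at the stop. Continue.

send_rows:
  plan:
    - {"linear": [-0.0004, -0.0005, 0], "delta_rot": [0.1, -0.15, 4], "fingers": 0.005}
    - {"linear": [-0.0004, -0.0005, 0], "delta_rot": [0.1, -0.15, 4], "fingers": 0.005}
    - {"linear": [-0.0005, -0.0005, 0], "delta_rot": [0, 0, 4], "fingers": 0.005}
    - {"linear": [-0.0005, -0.0004, 0], "delta_rot": [0, 0, 4], "fingers": 0.005}

```text
clock: 19.5
position: [0.613, 0.1047, 0.098]
ee_rot: [0.003, 0.888, -0.46, 0.001]
contact_force: [1.1, -3.6, -2.0]
width: 0.0132
```

```bash
python3 go.py 0.612 0.1044 0.0978 -85.5
```

```text
t 19.5 p [0.613  0.1047 0.098 ] yaw -54.75 tilt [-0.4 -6.8] F [ 1.1 -3.6 -2. ] M [-0.57 -0.28  0.22] w 0.0132 q6 1.02
shift tool mm [-0.4  1.   0.2]
rot tool deg [ 0.16 -0.37 30.75]
```

send_rows:
  plan:
    - {"linear": [-0.0006, -0.0002, 0], "delta_rot": [0.1, -0.2, 4], "fingers": 0.005}
    - {"linear": [-0.0006, -0.0002, 0], "delta_rot": [0.05, -0.1, 4], "fingers": 0.005}
    - {"linear": [-0.0006, -0.0002, 0], "delta_rot": [0, 0, 4], "fingers": 0.005}
    - {"linear": [-0.0006, -0.0002, 0], "delta_rot": [0, 0, 4], "fingers": 0.005}
  force: 90

```text
clock: 19.83
position: [0.6132, 0.1045, 0.0979]
ee_rot: [0.003, 0.813, -0.583, 0.002]
contact_force: [1.1, -3.2, -1.6]
width: 0.013
```

```bash
python3 go.py 0.612 0.1044 0.0978 -86.4
```

```text
t 19.83 p [0.6132 0.1045 0.0979] yaw -71.29 tilt [ 0.1 -6.4] F [ 1.1 -3.2 -1.6] M [-0.41 -0.19  0.2 ] w 0.013 q6 1.31
shift tool mm [-0.3  1.2  0.1]
rot tool deg [ 0.06 -0.36 15.11]
```

send_rows:
  plan:
    - {"linear": [-0.0005, 0, 0], "delta_rot": [0.05, -0.2, 4], "fingers": 0.005}
    - {"linear": [-0.0005, 0, 0], "delta_rot": [0, -0.1, 4], "fingers": 0.005}
    - {"linear": [-0.0004, 0, 0], "delta_rot": [0, 0, 4], "fingers": 0.005}

```text
clock: 20.08
position: [0.6132, 0.1045, 0.0978]
ee_rot: [0.001, 0.745, -0.667, 0.001]
contact_force: [1.5, -2.0, -1.7]
width: 0.0131
```

send_rows:
  plan:
    - {"linear": [-0.0003, 0, 0], "delta_rot": [0, 0, 3], "fingers": 0.005}

```text
clock: 20.17
position: [0.6132, 0.1045, 0.0978]
ee_rot: [0.002, 0.727, -0.687, 0.002]
contact_force: [1.2, -2.2, -2.5]
width: 0.013
```

```bash
python3 go.py 0.612 0.1044 0.0978 -86.4
```

```text
t 20.17 p [0.6132 0.1045 0.0978] yaw -86.8 tilt [ 0.2 -4.7] F [ 1.2 -2.2 -2.5] M [-0.39 -0.17  0.56] w 0.013 q6 1.58
shift tool mm [ 0.   1.2 -0. ]
rot tool deg [ 0.01 -0.27 -0.4 ]
```

send_rows:
  plan:
    - {"linear": [0, 0, 0], "delta_rot": [0, 0, 3], "fingers": 0.005}

```text
clock: 20.25
position: [0.6132, 0.104, 0.0977]
ee_rot: [0.002, 0.709, -0.705, 0.002]
contact_force: [0.9, -3.3, -2.2]
width: 0.0128
```

send_rows:
  plan:
    - {"linear": [0, 0, 0], "delta_rot": [0, 0, 3], "fingers": 0.005}

```text
clock: 20.33
position: [0.613, 0.1031, 0.0977]
ee_rot: [-0.003, -0.692, 0.722, -0.003]
contact_force: [-0.2, -4.7, -0.4]
width: 0.0124
```

```bash
python3 go.py 0.612 0.1044 0.0978 -86.4
```

```text
t 20.33 p [0.613  0.1031 0.0977] yaw -92.41 tilt [-0.4 -9.5] F [-0.2 -4.7 -0.4] M [-0.43  0.04  2.47] w 0.0124 q6 1.68
shift tool mm [-1.3  1.  -0.1]
rot tool deg [ 0.03 -0.54 -6.01]
```

Mz has jumped to 2.5 Nm, so the knob is at its end of travel. Open, wait, rise.

send_rows:
  plan:
    - {"linear": [0, 0, 0], "delta_rot": [0, 0, -2], "fingers": 0.02}
    - {"linear": [0, 0, 0], "delta_rot": [0, 0, 0], "fingers": 0.035}
    - {"linear": [0, 0, 0], "delta_rot": [0, 0, 0], "fingers": 0.04}
    - {"linear": [0, 0, 0], "delta_rot": [0, 0, 0], "fingers": 0.04}
    - {"linear": [0, 0, -0.006], "delta_rot": [0, 0, 0], "fingers": 0.04}
    - {"linear": [0, 0, -0.012], "delta_rot": [0, 0, 0], "fingers": 0.04}
    - {"linear": [0, 0, -0.02], "delta_rot": [0, 0, 0], "fingers": 0.04}
    - {"linear": [0, 0, -0.03], "delta_rot": [0, 0, 0], "fingers": 0.04}
    - {"linear": [0, 0, -0.03], "delta_rot": [0, 0, 0], "fingers": 0.04}
    - {"linear": [0, 0, -0.03], "delta_rot": [0, 0, 0], "fingers": 0.04}
    - {"linear": [0, 0, 0], "delta_rot": [0, 0, 0], "fingers": 0.04}

```text
clock: 21.25
position: [0.6105, 0.1074, 0.2321]
ee_rot: [-0.004, -0.703, 0.711, 0.002]
contact_force: [1.4, 1.4, -0.0]
width: 0.0397
```

send_rows:
  plan:
    - {"linear": [0.03, 0, -0.01], "delta_rot": [0, 0, 0], "fingers": 0.04}
    - {"linear": [0.04, 0, -0.01], "delta_rot": [0, 0, 0], "fingers": 0.04}
    - {"linear": [0.04, 0, -0.01], "delta_rot": [0, 0, 0], "fingers": 0.04}
    - {"linear": [0.04, 0, 0], "delta_rot": [0, 0, 0], "fingers": 0.04}
    - {"linear": [0.04, 0, 0], "delta_rot": [0, 0, 0], "fingers": 0.04}
    - {"linear": [0.03, 0, 0], "delta_rot": [0, 0, 0], "fingers": 0.04}
    - {"linear": [0, 0, 0], "delta_rot": [0, 0, 0], "fingers": 0.04}

```text
clock: 21.83
position: [0.6097, -0.1172, 0.2701]
ee_rot: [0.001, -0.706, 0.709, -0.002]
contact_force: [0.4, 0.7, -0.4]
width: 0.0402
```

```bash
python3 go.py; python3 - <<'E'
from h import *
i=save("top","pics/t5.png");j=save("side","pics/s5.png")
a=cv2.resize(i[165:230,230:320],None,fx=4.4,fy=4.4,interpolation=3);b=cv2.resize(j[180:270,260:350],None,fx=4.4,fy=4.4,interpolation=3)
cv2.imwrite("pics/c5.png",np.hstack([np.pad(a,((0,b.shape[0]-a.shape[0]),(0,0),(0,0))),b])[:,:,::-1])
E
```

```text
t 21.83 p [ 0.6097 -0.1172  0.2701] yaw -90.25 tilt [ 3.9 -2.2] F [ 0.4  0.7 -0.4] M [ 0.01  0.   -0.  ] w 0.0402 q6 1.27
```

View pics/c5.png

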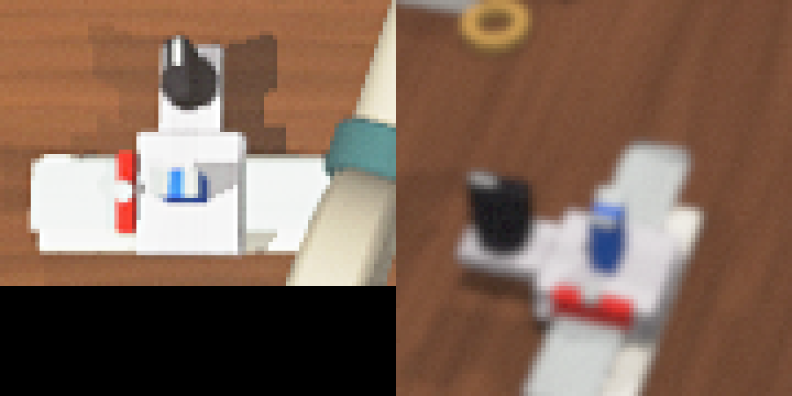

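```bash
python3 - <<'E'
import cv2,numpy as np
for f in("t3","t4","t5"):
    g=cv2.imread(f"pics/{f}.png").astype(float)
    r=g[198:202,280:292].mean(2); print(f,r.mean(0).round())
g=cv2.imread("pics/t5.png");print(g[202,252:266].tolist())
E
```

```text
t3 [247. 247. 247. 252. 181. 173. 135. 131. 131. 130. 133. 123.]
t4 [247. 247. 248. 252. 188. 180. 136. 136. 135. 135. 133. 136.]
t5 [246. 245. 245. 249. 205. 186. 137. 130. 131. 130. 132. 131.]
[[243, 245, 242], [243, 245, 241], [235, 239, 233], [240, 243, 230], [174, 182, 243], [70, 83, 248], [45, 64, 249], [47, 58, 253], [40, 49, 163], [114, 118, 140], [251, 250, 247], [244, 244, 244], [239, 240, 240], [240, 240, 240]]
```

The bar now lies along x (full travel), the nose is against the red stop, and the rear edge moved only about 0.2 px (under 1 mm) since homing. Handing in.

```bash
python3 -c "
from rig import manip
print(manip.sign_off())"
```

```text
the job is handed in; nothing more can be done
None
```

The white carriage is home against the red stop with its clamp knob turned to full tight. I handed the job in at about 22 s on the robot's clock; no verdict was reported.

- **Threading:** I gripped the carriage by its blue post and threaded it nose first onto the white gauge's rail. Sideways and sliding forces stayed under about 2 N.
- **Homing:** It met the stop at TCP y ≈ 0.105 m and was pressed there with about 4 N. I lowered it about 0.6 mm to seat it and let go.
- **Clamping:** I turned the knob clockwise until the torque jumped to about 2.5 Nm, at a tool angle of about -92°, past the nominal -86°. I then released it and moved clear.

**Last checks**
- **Knob:** the final picture shows the bar lying across the rail, about 90° from where it started.
- **Home position:** the nose is against the stop. Its rear edge moved about 0.2 px (under 1 mm) since homing, so any gap should be well under 2 mm.
- **At rest:** the gripper is free and clear, reading no force beyond sensor noise.
- **Bystanders:** nothing struck them that I could tell. I did not measure their positions afterwards.

**What went wrong on the way:** early in the turn, with the knob still loose, the tool drifted 1.8 mm and seems to have pulled the carriage back from the stop. I pushed it back until I felt contact again and kept a light push towards the stop for most of the remaining turn. The knob angle and the clamp's holding force were not measured directly.

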